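# Work the tight stopper out of the leaning canister

## Robot

A 6-joint arm with a two-finger parallel gripper is mounted at the origin on a cart in front of the work surface, level with it; the furniture and walls round the work are solid. World frame = base frame: x ahead of the robot, y to its left, z up, the work surface at z = 0. Lengths are in mm, angles in rad, forces in N, time in s.
With the tool pointing down it reaches from about 350 to 975 mm from the base axis. Payload 7.1 kg.
Tool frame: the origin (TCP) lies midway between the tips of the shut fingers; the grasp point (between the pads) lies pinch_z behind it (pinch_z is the distance from the TCP to the grasp point, in mm); z points along the fingers, y is the line along which they close (so a half turn about z gives the same grasp; the last joint's range is limited). The gripper opens to 88 mm and grips with 3 to 60 N. Pads are 20 mm wide; open, the fingers measure 115 mm over their backs; the gripper's body (75 mm by 178 mm) begins 61 mm behind the grasp point.
Start: joints at [1.139, 0.423, 1.63, -0, 1.089, -0.019], TCP at [250.702, 572.497, 222.675] pointing down, gripper open.
Joint ranges: [-3, 3], [-0.9, 2.11], [0.09, 2.58], [-1.31, 4.45], [0.11, 2.69], [-2.54, 2.54]. Speed limits (rad/s): [2.39, 2.39, 3.01, 3.14, 3.14, 3.14].

## Interface

Orientations are given as a rotation vector (axis times angle).
In Python, from workcell import get_obs, get_image, close_job, pinch_z gives the robot as it stands.
- The arm moves only by the tool jog_arm, never from a script. Its argument "commands" is a list of rows, each a list of 3 entries, a list of its own where there are three numbers: the gripper command: -1 is shut, 1 is fully open, values between are in proportion, then the shift along the tool's x, y, z as a fraction of full scale, then the turn, a rotation vector about the tool's x, y, z as a fraction of full scale. In form: [[gripper, [tx, ty, tz], [rx, ry, rz]], ...]. A call has 1 to 10 rows; each row shifts and turns the commanded pose from where the row before left it, along the tool's axes as they then stand; what a row does not reach is not made up. Full scale, the value 1, is 0.1 m for a shift and 45 degrees for a turn. A row lasts 1/10 s, in which the tool goes at most 50 mm and 8.59 degrees, less where a joint would pass 70% of its speed; a pose out of reach is approached as far as the arm can. A call with a number of a shift or a turn outside -1 to 1 is refused whole. A call with a gripper value outside its range is refused whole. The fingers move at their own pace and stop on an object; the grip force is fixed at half the most. Time passes only in rows, so rows that do not move let the fingers close. It gives the time, the measured TCP pose, the force, the opening and the grip force at its end, in the units of the state.
- get_obs(): the state, without advancing time (a new reading comes with each control period).
- get_image(name): name is "scene" or "side" or "wrist"; returns a dict with "image" (400x640x3 uint8, blue, green, red), "z_map" (400x640 float32, mm along the optical axis (not along the pixel's ray), 0 where there is no reading), "intrinsics" (3x3 intrinsics, pixels), "eye" and "orientation" of the camera in the world; the wrist camera has in their place "mount" (4x4, takes a point from camera to tool coordinates, whose origin is the TCP and whose axes are the flange's). Camera axes: x right, y down, z forward; pixel columns grow to the right and rows downward; lengths in mm; the calibration is good to about 2 mm. A picture is of the moment at which its call begins: read the wrist's pose just before it.
- close_job(): hands the job in; it is judged then, once.
The state is a dict: "t": time; "qpos": joint angles; "qvel": joint speeds; "joint_torque": joint torques, N m; "ee_pos": TCP position; "orientation": TCP orientation; "ft_force": force on the tool from outside, world axes, zero at the start; "moment": the same for the moment, N m; "width": finger opening in mm; "grasp_force": force on a finger pad.
Only numpy, scipy, OpenCV 4.12 (cv2) and the standard library are available. Lean on these libraries where they do the work, as an engineer would, in place of code of your own. Each camera call takes 0.05 s, during which the arm holds its last target. There are 200 camera calls.

## Task

Open the white canister that leans in the wooden stand: the stopper sits tight and the canister is held only by its own weight, so rock the stopper from side to side while lifting lightly until it comes free, without drawing the canister up out of its stand. Then stand the stopper upright on its foot near the middle of the small square stone coaster, let go of it, and leave the mug, honey jar and salt shaker where they are.

Things in the scene. Friction and masses are not known exactly. Their poses are not given: they have to be found in the camera images.
- stopper_mid (a point): Loose pale wooden stopper, 0.10 kg, 72 mm tall along its z (out of the canister). This point: on its axis, 36 mm above its foot. From the foot up: tapered plug 24 mm long, foot 29 mm across, ribs 40 mm across at 7 mm and 43 mm across at 15 mm; flange 56 mm across from 24 to 31 mm; gripping tab from 31 to 72 mm. At the start it is seated, leaning with the canister.
- stopper_tab (a point): Centre of the stopper's flat upright tab, 51.5 mm above the foot, same axes as stopper_mid: 14 mm thick along y, 44 mm wide along x, 41 mm tall along z; the flange's top lies 20.5 mm below this point. At the start its two flat faces look to the left and right of the stand.
- canister_mouth (a point): Centre of the mouth rim of the white canister, neck 59 mm across outside, 50 mm inside. z: the canister's axis, out of the mouth, leaning 30 degrees from vertical to the stand's front (-x); y: level, across the stand. When seated, the flange rests on the rim, the stopper's axes are those of this frame, and stopper_mid lies 12 mm out along z.
- seal_ring (a point): Centre of the springy, slippery seal in the neck, 3.7 mm inside the rim, same axes. The stopper's ribs must pass it: a straight pull needs 15 to 25 N, but tipping the stopper 8 to 15 degrees left, then right (about this x axis) while lifting lets a rib by on one side at a time. With the foot 16 mm farther out than when seated, both ribs are past and it is free.
- canister (a joint): How far (m) the canister has been drawn up out of the stand along its own axis; 0 = fully down, at most 0.045. Only its weight (0.8 to 1.1 kg) and slight friction hold it: 7 to 12 N of pull draws it up, and it slides back down by itself when the pull ends.
- board_top (a point): Centre of the top face of the small square white stone coaster, 125 x 125 mm, 12 mm thick, fixed on the wooden stove cover (cover top 45 mm above the range top); z up. It lies to the left or to the right in front of the stand.
- stand: The fixed dark wooden stand, foot 150 mm (x) by 140 mm (y), on the wooden stove cover; origin at the centre of its underside; its front is -x.
- mug: Bystander: two-tone mug 90 mm across and 105 mm tall with a handle, origin at the centre of its underside.
- honey: Bystander: small glass jar with a dark lid, 65 mm across, 86 mm tall, near the front edge, in front of the stand, origin at the centre of its underside.
- shaker: Bystander: salt shaker 44 mm across, 90 mm tall, at the right, origin at the centre of its underside.

How it is judged (in metres and radians):
On the way:
1. the stopper is clear of the mouth and the canister is down in its stand (distance between stopper_mid and canister_mouth above 0.045 m and value of joint canister below 0.006 m), for 0.1 s.
At the end, for the whole second after the job is handed in: The stopper stands upright (within about 7 degrees) on its foot on the coaster, its axis within 35 mm of the coaster's middle, released, and the canister is fully down in its stand (within 6 mm) (horizontal distance between stopper_mid and board_top below 0.035 m and z of stopper_mid in the frame of board_top between 0.031 and 0.041 m and angle between stopper_mid's own z axis and vertical below 0.12 rad and value of joint canister below 0.006 m); the robot touches nothing.
It fails at once if the canister was drawn more than 20 mm up out of its stand (value of joint canister above 0.02 m).
It fails at once if the mug, the honey jar or the salt shaker was moved by more than 30 mm (distance of any of mug, honey, shaker from where it was at the start of the episode above 0.03 m).
It also fails if it takes over 54 s, if anything falls off the work surface, if the arm or the gripper's body presses on something with over 40 N, if the wrist force passes 120 N, or if a joint passes its speed limit or range.

## Working session

There is one attempt and no reset: what is moved stays moved. The work goes in short steps, Python scripts to look and compute and a tool call to move; the robot and the scene stay as the last step left them, time stands still between calls to the robot, and variables do not carry over. Pictures are saved under pics/ and viewed, at most 10 in all, crops included, and the job is handed in when it is done.

Besides the shell and the picture viewer there is one more tool, called by a JSON object that holds its "api" and its "payload". jog_arm: Moves the arm, as the interface text tells. Its arguments: {"type":"object","properties":{"commands":{"type":"array","items":{"type":"array"}}},"required":["commands"]}

```bash
mkdir -p pics; ls
cat > h.py <<'E'
import numpy as np, cv2
from scipy.spatial.transform import Rotation as R
from workcell import get_obs,get_image,close_job,pinch_z
def grab(n):
    o=get_obs(); d=get_image(n)
    if n=='wrist':
        T=np.eye(4);T[:3,:3]=R.from_rotvec(o['orientation']).as_matrix();T[:3,3]=o['ee_pos'];C=T@np.array(d['mount'])
        d['Rm'],d['o']=C[:3,:3],C[:3,3]
    else:
        q=np.array(d['orientation']); d['Rm']=q if q.shape==(3,3) else R.from_rotvec(q).as_matrix(); d['o']=np.array(d['eye'])
    return d
def cloud(d):
    K=np.array(d['intrinsics']);v,u=np.mgrid[:400,:640];z=d['z_map']
    P=np.stack([(u-K[0,2])/K[0,0]*z,(v-K[1,2])/K[1,1]*z,z],-1)
    return P@d['Rm'].T+d['o']
E
python3 - <<'E'
from h import *
import pickle
print(pinch_z, get_obs())
ims=[]
for n in ['scene','side','wrist']:
    d=grab(n); pickle.dump(d,open(n+'.pkl','wb')); cv2.imwrite(f'pics/{n}0.png',d['image']); print(n,d.get('eye'),d['orientation'] if 'orientation' in d else d['mount'],d['intrinsics'])
E
```

```text
pics
18.700000000000003 {'t': 0.0, 'qpos': array([ 1.13898258e+00,  4.23829930e-01,  1.63070369e+00, -2.08905350e-05,
        1.08858105e+00, -1.90063085e-02]), 'qvel': array([-7.72800669e-04, -5.82571179e-04, -4.33552253e-05, -5.90551474e-04,
        2.13286569e-03,  2.68177434e-04]), 'joint_torque': array([-1.57892737e-04, -5.44626939e+01, -2.73662639e+01,  6.44410145e-02,
        2.29004648e-02, -1.07688616e-04]), 'ee_pos': array([250.48949103, 571.99556475, 221.90312579]), 'orientation': array([-6.43760922e-01, -3.07459702e+00,  2.33655145e-03]), 'ft_force': array([ 1.33382995, -0.49053497, -0.38818581]), 'moment': array([ 0.01662578, -0.01902924, -0.0080301 ]), 'grasp_force': 0.0, 'width': 87.63311334098411}
scene [  118.04609666 -1128.84816748   609.81926689] [-1.92458775  0.46509886 -0.28857822] [[400.27475305   0.         312.58393535]
 [  0.         400.27475305 194.85818017]
 [  0.           0.           1.        ]]
side [  477.97250317 -1102.68174156   917.18795537] [-2.28163269  0.08525378 -0.05553478] [[488.70057841   0.         322.73125061]
 [  0.         488.70057841 207.88927341]
 [  0.           0.           1.        ]]
wrist None [[-5.57551615e-04 -9.64083146e-01 -2.65600030e-01  7.28745888e+01]
 [ 9.99999648e-01 -7.04100362e-04  4.56550678e-04  1.56838837e-01]
 [-6.27161891e-04 -2.65599682e-01  9.64083199e-01 -1.60455082e+02]
 [ 0.00000000e+00  0.00000000e+00  0.00000000e+00  1.00000000e+00]] [[346.04268077   0.         319.45988806]
 [  0.         346.04268077 197.48941357]
 [  0.           0.           1.        ]]
```

View pics/scene0.png

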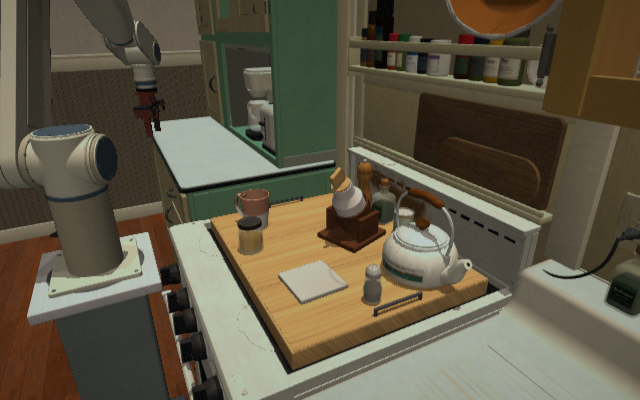

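View pics/side0.png

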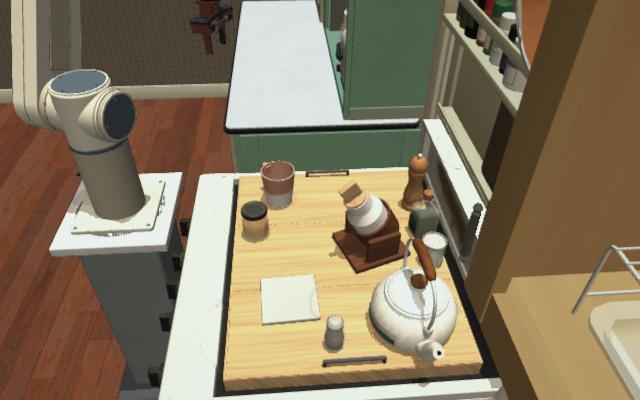

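The scene view shows the stopper at about (342,180) in the canister, the coaster at (313,281), the honey jar at (250,235), the mug at (254,207) and the shaker at (373,284). In the side view the stopper is at (350,192) and the coaster at (290,299).

Run:
```python
from h import *
import pickle
ims=[]
for n,(x0,y0,x1,y1),cb in [('scene',(315,155,400,255),(275,258,350,305)),('side',(325,170,410,270),(255,270,325,328))]:
    d=pickle.load(open(n+'.pkl','rb')); P=cloud(d); im=d['image']
    hsv=cv2.cvtColor(im,cv2.COLOR_BGR2HSV)
    ims.append(cv2.resize(im[y0:y1,x0:x1],None,fx=4.5,fy=4.5,interpolation=cv2.INTER_CUBIC))
    # coaster
    m=np.zeros((400,640),np.uint8); m[cb[1]:cb[3],cb[0]:cb[2]]=1
    m&=((hsv[...,1]<60)&(hsv[...,2]>120)).astype(np.uint8)
    m=cv2.morphologyEx(m,cv2.MORPH_OPEN,np.ones((3,3)))
    c=max(cv2.findContours(m,0,2)[0],key=cv2.contourArea)
    mm=cv2.drawContours(np.zeros_like(m),[c],-1,1,-1)
    z=np.median(P[mm>0][:,2]); K=np.array(d['intrinsics'])
    p=c[:,0,:].astype(float); r=np.c_[(p-K[[0,1],2])/K[0,0],np.ones(len(p))]@d['Rm'].T
    q=d['o']+r*((z-d['o'][2])/r[:,2])[:,None]
    print(n,'coaster z',z,cv2.minAreaRect(q[:,:2].astype(np.float32)))
    reg=P[y0:y1,x0:x1]; h=hsv[y0:y1,x0:x1]
    wood=(h[...,1]>70)&(h[...,2]>130)&(reg[...,2]>180)
    print('high pts',wood.sum())
    Q=reg[wood]; print(np.percentile(Q,[2,50,98],axis=0).round(0))
    wh=(h[...,1]<60)&(h[...,2]>120)&(reg[...,2]>120); print('white',np.percentile(reg[wh],[2,50,98],axis=0).round(0))
    # stand foot
    ft=(h[...,2]<110)&(reg[...,2]>48)&(reg[...,2]<75); print('foot',cv2.minAreaRect(reg[ft][:,:2].astype(np.float32)),np.median(reg[ft][:,2]))
    for nm,b in dict(mug=(235,185,275,230) if n=='scene' else (258,158,298,210),honey=(232,215,268,256) if n=='scene' else (238,198,272,242),shaker=(362,262,386,306) if n=='scene' else (323,314,348,350),kettle=(383,180,475,290)if n=='scene' else (368,235,460,360)).items():
        C=P[b[1]:b[3],b[0]:b[2]].reshape(-1,3); C=C[(C[:,2]>60)&(C[:,0]<1000)]; print(nm,np.percentile(C,[3,97],axis=0).round(0).tolist())
cv2.imwrite('pics/crop1.png',np.hstack([ims[0],ims[1]]))
```

```text
scene coaster z 58.16308004698669 ((467.4151306152344, -410.0387268066406), (123.21793365478516, 126.38916778564453), 2.3652021884918213)
high pts 199
[[ 588. -296.  183.]
 [ 625. -278.  226.]
 [ 819. -105.  269.]]
white [[ 633. -489.  122.]
 [ 677. -290.  188.]
 [ 924.  -17.  218.]]
foot ((819.0244750976562, -42.53118896484375), (703.55029296875, 273.54290771484375), 63.6778450012207) 61.72081578016548
mug [[366.0, -215.0, 72.0], [490.0, -3.0, 150.0]]
honey [[358.0, -220.0, 62.0], [466.0, -86.0, 133.0]]
shaker [[536.0, -550.0, 63.0], [571.0, -519.0, 135.0]]
kettle [[642.0, -603.0, 67.0], [921.0, -193.0, 244.0]]
side coaster z 58.04410239120523 ((468.9227294921875, -409.867919921875), (123.39051055908203, 129.07044982910156), 2.8167307376861572)
high pts 365
[[  478. -1103.   205.]
 [  618.  -281.   234.]
 [  715.  -258.   917.]]
white [[ 622. -402.  135.]
 [ 662. -291.  184.]
 [ 723. -248.  228.]]
foot ((692.6002807617188, -143.46043395996094), (391.3589172363281, 216.87376403808594), 89.08162689208984) 61.894137741591805
mug [[408.0, -178.0, 67.0], [488.0, -14.0, 151.0]]
honey [[361.0, -220.0, 63.0], [422.0, -159.0, 134.0]]
shaker [[538.0, -549.0, 64.0], [574.0, -522.0, 136.0]]
kettle [[643.0, -607.0, 65.0], [815.0, -300.0, 252.0]]
```

View pics/crop1.png

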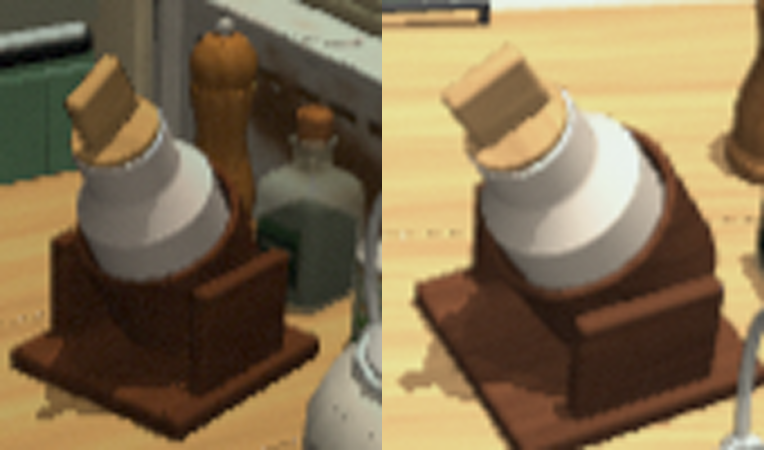

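The crops show the tab's right face and the flange rim. The stand looks yawed. Next I'll get the axis and yaw from the tab face's depth and from the foot.

Run:
```python
from h import *
import pickle
for n,(x0,y0,x1,y1) in [('scene',(315,155,400,255)),('side',(325,170,410,270))]:
    d=pickle.load(open(n+'.pkl','rb')); P=cloud(d)[y0:y1,x0:x1]; h=cv2.cvtColor(d['image'],cv2.COLOR_BGR2HSV)[y0:y1,x0:x1]
    box=(np.abs(P[...,0]-625)<70)&(np.abs(P[...,1]+277)<60)&(P[...,2]>175)&(P[...,2]<300)
    wood=(box&(h[...,1]>70)&(h[...,2]>70)).astype(np.uint8)
    Q=P[wood>0]; print(n,len(Q),np.percentile(Q,[1,50,99],axis=0).round(1).tolist())
    # normals by local differences
    gu=np.gradient(P,axis=1);gv=np.gradient(P,axis=0);N=np.cross(gu,gv);N/=np.linalg.norm(N,axis=-1,keepdims=True)
    N*=np.sign(((d['o']-P)*N).sum(-1,keepdims=True))
    e=cv2.erode(wood,np.ones((3,3)))>0
    side=e&(N[...,1]<-.85); print('face',side.sum(),np.median(N[side],axis=0).round(3),'c',np.median(P[side],0).round(1))
    F=P[side]; c=F.mean(0); u,s,v=np.linalg.svd(F-c); print(' plane n',v[2].round(3),'res',s[2]/len(F)**.5,'c',c.round(1))
    # white canister: normals perpendicular to axis -> smallest singular vector on neck/shell is weak; foot rect
    ft=((h[...,1]>60)&(h[...,2]<130)&(P[...,2]>48)&(P[...,2]<64)&(np.abs(P[...,0]-700)<130)&(np.abs(P[...,1]+290)<130)).astype(np.uint8)
    c=max(cv2.findContours(ft,0,2)[0],key=cv2.contourArea); mm=cv2.drawContours(np.zeros_like(ft),[c],-1,1,-1)&ft
    G=P[mm>0]; print(' foot',len(G),np.median(G[:,2]),cv2.minAreaRect(G[:,:2].astype(np.float32)))
    dk=((h[...,1]>60)&(h[...,2]<130)&(P[...,2]>75)&(P[...,2]<130)&(np.abs(P[...,0]-700)<130)&(np.abs(P[...,1]+290)<130)&(N[...,1]<-.8))
    G=P[dk]; c=G.mean(0);v=np.linalg.svd(G-c)[2]; print(' right wall',len(G),v[2].round(3),np.median(N[dk],0).round(3))
```

```text
scene 365 [[588.5, -295.9, 203.3], [614.4, -279.6, 234.5], [645.3, -254.3, 269.1]]
face 86 [ 0.202 -0.92  -0.114] c [ 614.7 -279.4  241.6]
 plane n [-0.336  0.937 -0.092] res 2.955905022099951 c [ 614.6 -279.6  241.4]
 foot 794 61.17995280258083 ((673.2684936523438, -253.33482360839844), (151.88241577148438, 140.34567260742188), 18.656530380249023)
 right wall 405 [ 0.04  -0.063 -0.997] [ 0.248 -0.919 -0.046]
side 525 [[587.7, -296.0, 207.8], [617.1, -278.9, 237.3], [646.7, -253.1, 270.6]]
face 134 [ 0.157 -0.927 -0.07 ] c [ 614.2 -278.3  242.1]
 plane n [-0.314  0.949 -0.04 ] res 3.021527079604425 c [ 614.6 -278.6  241.7]
 foot 974 61.22259910575298 ((672.7653198242188, -253.73220825195312), (146.65530395507812, 139.09742736816406), 20.05514907836914)
 right wall 384 [-0.118  0.858  0.501] [ 0.193 -0.925 -0.072]<stdin>:9: RuntimeWarning: invalid value encountered in divide
```

{"api": "jog_arm", "payload": {"commands": [[1,[-0.33,-0.34,-0.1],[0,0,0]],[1,[-0.33,-0.34,-0.1],[0,0,0]],[1,[-0.33,-0.34,-0.1],[0,0,0]],[1,[-0.33,-0.34,-0.1],[0,0,0]],[1,[-0.33,-0.34,-0.1],[0,0,0]],[1,[-0.33,-0.34,-0.1],[0,0,0]],[1,[-0.33,-0.34,-0.1],[0,0,0]],[1,[-0.33,-0.34,-0.1],[0,0,0]],[1,[-0.33,-0.34,-0.1],[0,0,0]],[1,[-0.33,-0.34,-0.1],[0,0,0]]]}}

```text
t: 1.15
ee_pos: [416.7, 126.8, 323.2]
orientation: [0.643, 3.075, 0.0]
ft_force: [1.1, -0.3, -0.4]
width: 87.8
grasp_force: 0.0
```

```bash
cat >> h.py <<'E'
YAW=19.3
def frame(yaw=None):
    a=np.deg2rad(YAW if yaw is None else yaw); s,c=np.sin(a),np.cos(a)
    return np.array([[.866*c,-s,-.5*c],[.866*s,c,-.5*s],[.5,0,.866]])  # columns x y z of mouth
def toolR(yaw=None): 
    F=frame(yaw); return np.c_[F[:,0],-F[:,1],-F[:,2]]
def delta(p,Rt):
    "shift (frac) and turn (frac) from the present pose to p,Rt, in present tool axes"
    o=get_obs(); Rc=R.from_rotvec(o['orientation']).as_matrix()
    t=Rc.T@(np.array(p)-o['ee_pos'])/100; r=R.from_matrix(Rc.T@Rt).as_rotvec()/(np.pi/4)
    print('pos',o['ee_pos'].round(1),'q',o['qpos'].round(2),'F',o['ft_force'].round(1),'t',round(o['t'],2))
    print('shift',t.round(3),'|',np.linalg.norm(t).round(2),'turn',r.round(3),np.linalg.norm(r).round(2)); return t,r
E
python3 -c "
from h import *
delta([571,-289,320],toolR())"
```

```text
pos [416.7 126.8 323.2] q [ 0.27  0.01  1.91  0.    1.21 -0.89] F [ 1.1 -0.3 -0.4] t 1.15
shift [-3.081 -3.19   0.032] | 4.44 turn [-0.793  0.312  2.96 ] 3.08
```

{"api": "jog_arm", "payload": {"commands": [[1,[-0.34,-0.35,0],[0,0,0]],[1,[-0.34,-0.35,0],[0,0,0]],[1,[-0.34,-0.35,0],[0,0,0]],[1,[-0.34,-0.35,0],[0,0,0]],[1,[-0.34,-0.35,0],[0,0,0]],[1,[-0.34,-0.35,0],[0,0,0]],[1,[-0.34,-0.35,0],[0,0,0]],[1,[-0.34,-0.35,0],[0,0,0]],[1,[-0.34,-0.35,0],[0,0,0]]]}}

```text
t: 2.05
ee_pos: [570.7, -284.7, 322.4]
orientation: [-0.644, -3.074, -0.0]
ft_force: [-0.6, 1.0, 0.8]
width: 87.3
grasp_force: 0.0
```

{"api": "jog_arm", "payload": {"commands": [[1,[0,0,0],[-0.048,0.019,0.18]],[1,[0,0,0],[-0.048,0.019,0.18]],[1,[0,0,0],[-0.048,0.019,0.18]],[1,[0,0,0],[-0.048,0.019,0.18]],[1,[0,0,0],[-0.048,0.019,0.18]],[1,[0,0,0],[-0.048,0.019,0.18]],[1,[0,0,0],[-0.048,0.019,0.18]],[1,[0,0,0],[-0.048,0.019,0.18]]]}}

```text
t: 2.85
ee_pos: [570.4, -282.7, 322.3]
orientation: [-2.146, -2.171, -0.468]
ft_force: [-0.6, -0.1, -0.4]
width: 88.1
grasp_force: 0.0
```

{"api": "jog_arm", "payload": {"commands": [[1,[0,0,0],[-0.048,0.019,0.18]],[1,[0,0,0],[-0.048,0.019,0.18]],[1,[0,0,0],[-0.048,0.019,0.18]],[1,[0,0,0],[-0.048,0.019,0.18]],[1,[0,0,0],[-0.048,0.019,0.18]],[1,[0,0,0],[-0.048,0.019,0.18]],[1,[0,0,0],[-0.048,0.019,0.18]],[1,[0,0,0],[-0.048,0.019,0.18]],[1,[0,0,0],[0,0,0]]]}}

```text
t: 3.75
ee_pos: [569.6, -281.9, 322.2]
orientation: [-2.897, -0.591, -0.766]
ft_force: [-0.8, -0.8, -1.0]
width: 87.6
grasp_force: 0.0
```

Run:
```python
from h import *
import pickle
delta([571,-289,320],toolR())
d=grab('wrist'); pickle.dump(d,open('w1.pkl','wb')); cv2.imwrite('pics/w1.png',d['image'])
```

```text
pos [ 569.6 -281.9  322.2] q [-0.69  0.24  1.75  0.55  0.96  0.2 ] F [-0.8 -0.8 -1. ] t 3.75
shift [-0.024  0.07   0.013] | 0.08 turn [-0.024  0.012  0.077] 0.08
```

View pics/w1.png

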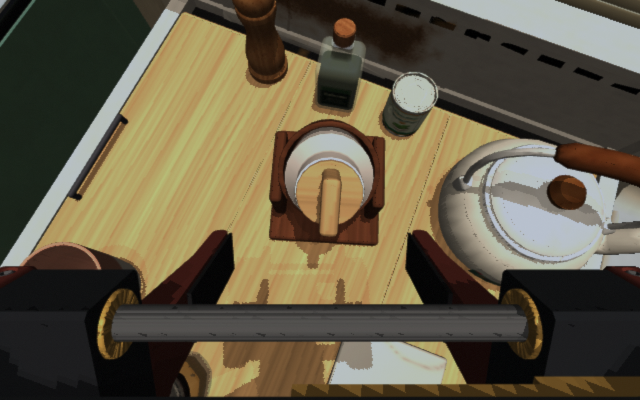

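The wrist view shows the tab top from about (331,170) to (328,237), the flange round (329,190), and the stand foot corners at (275,131), (384,138), (378,244) and (270,240). I'll refine the tab pose from the cloud of the tab's top face.

Run:
```python
from h import *
import pickle
d=pickle.load(open('w1.pkl','rb')); P=cloud(d); h=cv2.cvtColor(d['image'],cv2.COLOR_BGR2HSV)
F=frame()
c0=np.array([613,-274,241.6])
L=(P-c0)@F   # local mouth axes about guessed tab centre
w=(np.abs(L[...,0])<32)&(np.abs(L[...,1])<20)&(L[...,2]>5)&(L[...,2]<35)&(h[...,1]>50)
Q=P[w]; print(len(Q)); l=L[w]; print(np.percentile(l,[1,50,99],axis=0).round(1))
top=l[l[:,2]>np.percentile(l[:,2],50)-4]
print('top z med',np.median(top[:,2]), cv2.minAreaRect(top[:,:2].astype(np.float32)))
A=np.c_[top[:,:2],np.ones(len(top))]; print('tilt slopes',np.linalg.lstsq(A,top[:,2],rcond=None)[0].round(3))
fl=(np.hypot(L[...,0],L[...,1])<32)&(np.abs(L[...,1])>10)&(np.abs(L[...,2]+20.5)<6)&(h[...,1]>50)
l=L[fl]; print('flange z',np.median(l[:,2]),len(l),cv2.minEnclosingCircle(l[:,:2].astype(np.float32)))
A=np.c_[l[:,:2],np.ones(len(l))]; print('slopes',np.linalg.lstsq(A,l[:,2],rcond=None)[0].round(3))
```

```text
1165
[[-18.7  -5.4   7.4]
 [  3.9   1.5  18.6]
 [ 23.3   8.2  20.5]]
top z med 18.64029724401227 ((1.8557968139648438, 1.4047555923461914), (43.21446990966797, 13.939261436462402), 0.2168980836868286)
tilt slopes [-9.0000e-03 -6.0000e-03  1.8469e+01]
flange z -21.826437169632502 1881 ((1.4361186027526855, 1.6205700635910034), 27.730989456176758)
slopes [-5.0000e-03  2.0000e-03 -2.1865e+01]
```

```bash
cat >> h.py <<'E'
YAW=19.5
F0=frame(); TAB=np.array([613,-274,241.6])+frame(19.3)@np.array([1.8,1.45,-1.6])
E
python3 -c "
from h import *
print(TAB)
delta(TAB-14.7*F0[:,2]+70*F0[:,2],toolR())"
```

```text
[ 614.74699182 -271.85187127  241.1144    ]
pos [ 570.  -282.2  322.5] q [-0.69  0.24  1.75  0.55  0.96  0.2 ] F [-0.5 -0.4 -0.7] t 3.8
shift [-0.012  0.057  0.379] | 0.38 turn [-0.022  0.012  0.079] 0.08
```

{"api": "jog_arm", "payload": {"commands": [[1,[0,0,0],[-0.022,0.012,0.079]],[1,[-0.012,0.057,0.1],[0,0,0]],[1,[0,0,0.14],[0,0,0]],[1,[0,0,0.14],[0,0,0]],[1,[0,0,0],[0,0,0]]]}}

```text
t: 4.3
ee_pos: [589.3, -280.9, 286.0]
orientation: [-2.908, -0.498, -0.776]
ft_force: [0.1, 0.7, 0.2]
width: 87.6
grasp_force: 0.0
```

```bash
python3 -c "
from h import *
delta(TAB-14.7*F0[:,2],toolR())"
```

```text
pos [ 589.3 -280.9  286. ] q [-0.67  0.3   1.77  0.58  0.87  0.23] F [0.1 0.7 0.2] t 4.3
shift [0.011 0.002 0.67 ] | 0.67 turn [-0.004  0.002 -0.003] 0.01
```

{"api": "jog_arm", "payload": {"commands": [[1,[0.011,0,0.15],[0,0,0]],[1,[0,0,0.15],[0,0,0]],[1,[0,0,0.15],[0,0,0]],[1,[0,0,0.12],[0,0,0]],[1,[0,0,0.1],[0,0,0]],[1,[0,0,0],[0,0,0]],[1,[0,0,0],[0,0,0]]]}}

```text
t: 5.0
ee_pos: [622.0, -270.5, 231.6]
orientation: [-2.91, -0.496, -0.781]
ft_force: [0.8, 0.9, 0.8]
width: 87.9
grasp_force: 0.0
```

{"api": "jog_arm", "payload": {"commands": [[0.2,[0,0,0],[0,0,0]],[-0.4,[0,0,0],[0,0,0]],[-1,[0,0,0],[0,0,0]],[-1,[0,0,0],[0,0,0]],[-1,[0,0,0],[0,0,0]],[-1,[0,0,0],[0,0,0]],[-1,[0,0,0],[0,0,0]],[-1,[0,0,0],[0,0,0]]]}}

```text
t: 5.8
ee_pos: [621.9, -270.6, 231.7]
orientation: [-2.911, -0.496, -0.781]
ft_force: [-0.2, 0.8, -0.7]
width: 27.4
grasp_force: 0.0
```

```bash
cat >> h.py <<'E'
def stat():
    o=get_obs(); d=(o['ee_pos']-(TAB-14.7*F0[:,2]))@F0
    rr=R.from_matrix(F0.T@R.from_rotvec(o['orientation']).as_matrix()@np.diag([1,-1,-1])).as_rotvec(degrees=True)
    print('t',round(o['t'],2),'w',o['width'].round(1),'g',o['grasp_force'].round(1),'off(mouth axes)',d.round(1),'tilt',rr.round(1),'F(mouth)',(o['ft_force']@F0).round(1),'M',(o['moment']@F0).round(2))
E
python3 -c "
from h import *
stat()"
```

```text
Traceback (most recent call last):
  File "h.py", line 33, in stat
    print('t',round(o['t'],2),'w',o['width'].round(1),'g',o['grasp_force'].round(1),'off(mouth axes)',d.round(1),'tilt',rr.round(1),'F(mouth)',(o['ft_force']@F0).round(1),'M',(o['moment']@F0).round(2))
                                  ^^^^^^^^^^^^^^^^
AttributeError: 'float' object has no attribute 'round'
```

{"api": "jog_arm", "payload": {"commands": [[0,[0,0,0.025],[0,0,0]],[-1,[0,0,0],[0,0,0]],[-1,[0,0,0],[0,0,0]],[-1,[0,0,0],[0,0,0]],[-1,[0,0,0],[0,0,0]],[-1,[0,0,0],[0,0,0]],[-1,[0,0,0],[0,0,0]]]}}

```text
t: 6.5
ee_pos: [623.1, -270.1, 229.5]
orientation: [-2.911, -0.496, -0.781]
ft_force: [0.2, 0.2, 0.1]
width: 13.5
grasp_force: 30.0
```

```bash
sed -i "s/o\['width'\].round(1)/round(o['width'],1)/; s/o\['grasp_force'\].round(1)/round(o['grasp_force'],1)/" h.py; python3 -c "
from h import *
stat()"
```

```text
t 6.5 w 13.5 g 30.0 off(mouth axes) [ 1.5 -1.1  0.4] tilt [-0.1 -0.  -0.1] F(mouth) [ 0.3  0.1 -0. ] M [ 0.11  0.33 -0.07]
```

{"api": "jog_arm", "payload": {"commands": [[-1,[0,0.01,-0.004],[0.075,0,0]],[-1,[0,0.01,-0.004],[0.075,0,0]],[-1,[0,0.01,-0.008],[0.075,0,0]],[-1,[0,0,0],[0,0,0]]]}}

```text
t: 6.9
ee_pos: [623.1, -274.4, 233.2]
orientation: [-2.746, -0.537, -0.7]
ft_force: [-13.4, 1.7, 18.6]
width: 13.6
grasp_force: 30.0
```

```bash
python3 -c "
from h import *
stat()"
```

```text
t 6.9 w 13.6 g 30.0 off(mouth axes) [ 2.1 -5.2  4.3] tilt [10.2 -0.1 -0.1] F(mouth) [-1.2  6.1 22.2] M [1.24 0.76 0.09]
```

{"api": "jog_arm", "payload": {"commands": [[-1,[0,0,-0.015],[0,0,0]],[-1,[0,0,0],[0,0,0]]]}}

```text
t: 7.1
ee_pos: [623.0, -274.3, 233.3]
orientation: [-2.749, -0.536, -0.701]
ft_force: [-4.6, -0.5, 9.1]
width: 13.8
grasp_force: 30.0
```

```bash
python3 -c "
from h import *
stat()"
```

```text
t 7.1 w 13.8 g 30.0 off(mouth axes) [ 2.1 -5.1  4.4] tilt [10.  -0.1 -0.1] F(mouth) [ 0.6  1.  10.2] M [0.28 0.38 0.02]
```

{"api": "jog_arm", "payload": {"commands": [[-1,[0,-0.01,-0.01],[-0.075,0,0]],[-1,[0,-0.01,0],[-0.075,0,0]],[-1,[0,-0.01,0],[-0.075,0,0]],[-1,[0,0,0],[0,0,0]]]}}

```text
t: 7.5
ee_pos: [620.5, -269.5, 231.9]
orientation: [-2.911, -0.497, -0.779]
ft_force: [4.4, 1.5, -8.3]
width: 13.8
grasp_force: 30.0
```

```bash
python3 -c "
from h import *
stat()"
```

```text
t 7.5 w 13.8 g 30.0 off(mouth axes) [0.8 0.3 3.6] tilt [-0.   0.  -0.1] F(mouth) [-0.1 -0.  -9.5] M [-0.09  0.35 -0.02]
```

{"api": "jog_arm", "payload": {"commands": [[-1,[0,-0.01,-0.002],[-0.075,0,0]],[-1,[0,-0.01,-0.002],[-0.075,0,0]],[-1,[0,-0.01,-0.004],[-0.075,0,0]],[-1,[0,0,0],[0,0,0]]]}}

```text
t: 7.9
ee_pos: [619.3, -267.2, 233.3]
orientation: [2.917, 0.428, 0.822]
ft_force: [-2.5, 0.5, -0.8]
width: 13.6
grasp_force: 30.0
```

```bash
python3 -c "
from h import *
stat()"
```

```text
t 7.9 w 13.6 g 30.0 off(mouth axes) [1.2 2.8 5. ] tilt [-10.1   0.   -0.1] F(mouth) [-2.3  1.3  0.4] M [ 0.21  0.61 -0.04]
```

{"api": "jog_arm", "payload": {"commands": [[-1,[0,0,-0.007],[0,0,0]],[-1,[0,0.01,0],[0.075,0,0]],[-1,[0,0.01,0],[0.075,0,0]],[-1,[0,0.01,0],[0.075,0,0]],[-1,[0,0.01,0],[0.075,0,0]],[-1,[0,0.01,-0.003],[0.075,0,0]],[-1,[0,0.01,-0.003],[0.075,0,0]],[-1,[0,0,0],[0,0,0]]]}}

```text
t: 8.7
ee_pos: [621.4, -275.7, 234.8]
orientation: [-2.746, -0.534, -0.698]
ft_force: [-1.4, 2.1, 0.1]
width: 13.7
grasp_force: 30.0
```

```bash
python3 -c "
from h import *
stat()"
```

```text
t 8.7 w 13.7 g 30.0 off(mouth axes) [ 1.2 -5.8  6.8] tilt [10.2 -0.1 -0.2] F(mouth) [-0.4  2.4  0.4] M [0.64 0.28 0.02]
```

{"api": "jog_arm", "payload": {"commands": [[-1,[0,0,-0.007],[0,0,0]],[-1,[0,-0.01,0],[-0.075,0,0]],[-1,[0,-0.01,0],[-0.075,0,0]],[-1,[0,-0.01,0],[-0.075,0,0]],[-1,[0,-0.01,0],[-0.075,0,0]],[-1,[0,-0.01,-0.004],[-0.075,0,0]],[-1,[0,-0.01,-0.004],[-0.075,0,0]],[-1,[0,0,0],[0,0,0]]]}}

```text
t: 9.5
ee_pos: [617.7, -267.7, 236.6]
orientation: [2.915, 0.428, 0.823]
ft_force: [-2.6, 1.4, -0.9]
width: 14.1
grasp_force: 30.0
```

```bash
python3 -c "
from h import *
stat()"
```

```text
t 9.5 w 14.1 g 30.0 off(mouth axes) [1.4 2.9 8.7] tilt [-10.2  -0.   -0.1] F(mouth) [-2.2  2.2  0.2] M [ 0.39  0.85 -0.22]
```

{"api": "jog_arm", "payload": {"commands": [[-1,[0,0,-0.007],[0,0,0]],[-1,[0,0.01,0],[0.075,0,0]],[-1,[0,0.01,0],[0.075,0,0]],[-1,[0,0.01,0],[0.075,0,0]],[-1,[0,0.01,0],[0.075,0,0]],[-1,[0,0.01,-0.005],[0.075,0,0]],[-1,[0,0.01,-0.005],[0.075,0,0]],[-1,[0,0,0],[0,0,0]]]}}

```text
t: 10.3
ee_pos: [620.2, -277.4, 239.0]
orientation: [-2.748, -0.535, -0.701]
ft_force: [-5.3, 0.7, 5.8]
width: 13.9
grasp_force: 30.0
```

```bash
python3 -c "
from h import *
stat()
d=grab('side');cv2.imwrite('pics/s2.png',cv2.resize(d['image'][165:265,310:410],None,fx=5,fy=5,interpolation=2))"
```

```text
t 10.3 w 13.9 g 30.0 off(mouth axes) [ 1.8 -7.1 11.3] tilt [10.  -0.2 -0.2] F(mouth) [-1.3  2.5  7.4] M [0.43 0.49 0.06]
```

View pics/s2.png

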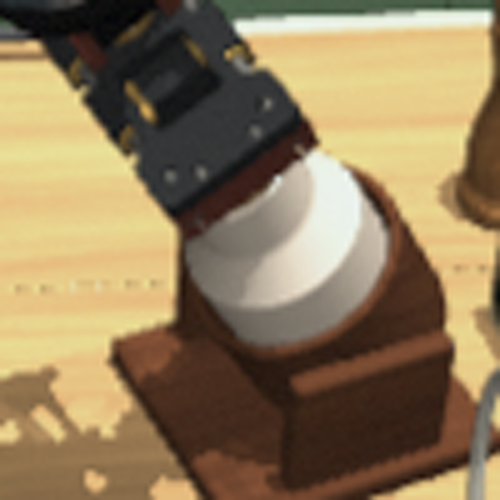

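The side crop shows the gripper on the stopper and the canister still down in the stand, with its shoulder line near (290,300) as before.

{"api": "jog_arm", "payload": {"commands": [[-1,[0,0,-0.012],[0,0,0]],[-1,[0,-0.014,0],[-0.075,0,0]],[-1,[0,-0.014,0],[-0.075,0,0]],[-1,[0,-0.014,0],[-0.075,0,0]],[-1,[0,-0.014,0],[-0.075,0,0]],[-1,[0,-0.014,-0.005],[-0.075,0,0]],[-1,[0,-0.014,-0.005],[-0.075,0,0]],[-1,[0,0,0],[0,0,0]]]}}

```text
t: 11.15
ee_pos: [615.3, -266.6, 240.4]
orientation: [2.916, 0.427, 0.823]
ft_force: [-3.8, 0.3, 1.9]
width: 14.1
grasp_force: 30.0
```

```bash
python3 -c "
from h import *
stat()"
```

```text
t 11.15 w 14.1 g 30.0 off(mouth axes) [ 1.6  4.8 13. ] tilt [-10.2  -0.   -0.1] F(mouth) [-2.1  1.5  3.3] M [ 0.26  0.78 -0.08]
```

{"api": "jog_arm", "payload": {"commands": [[-1,[0,0,-0.01],[0,0,0]],[-1,[0,0.015,0],[0.075,0,0]],[-1,[0,0.015,0],[0.075,0,0]],[-1,[0,0.015,0],[0.075,0,0]],[-1,[0,0.015,-0.005],[0.075,0,0]],[-1,[0,0.015,-0.005],[0.075,0,0]],[-1,[0,0.015,-0.005],[0.075,0,0]],[-1,[0,0,0],[0,0,0]]]}}

```text
t: 11.95
ee_pos: [617.7, -278.0, 242.3]
orientation: [-2.746, -0.534, -0.699]
ft_force: [-1.0, 3.1, 0.2]
width: 14.1
grasp_force: 30.0
```

```bash
python3 -c "
from h import *
stat()"
```

```text
t 11.95 w 14.1 g 30.0 off(mouth axes) [ 1.3 -6.8 15.4] tilt [10.2 -0.1 -0.2] F(mouth) [0.2 3.3 0.2] M [0.54 0.23 0.03]
```

{"api": "jog_arm", "payload": {"commands": [[-1,[0,0,-0.01],[0,0,0]],[-1,[0,-0.016,0],[-0.075,0,0]],[-1,[0,-0.016,0],[-0.075,0,0]],[-1,[0,-0.016,0],[-0.075,0,0]],[-1,[0,-0.016,-0.005],[-0.075,0,0]],[-1,[0,-0.016,-0.005],[-0.075,0,0]],[-1,[0,-0.016,-0.005],[-0.075,0,0]],[-1,[0,0,0],[0,0,0]]]}}

```text
t: 12.75
ee_pos: [612.6, -267.2, 245.7]
orientation: [2.913, 0.427, 0.825]
ft_force: [-0.6, -3.0, -0.1]
width: 13.9
grasp_force: 30.0
```

```bash
python3 -c "
from h import *
stat()"
```

```text
t 12.75 w 13.9 g 30.0 off(mouth axes) [ 1.9  5.1 18.9] tilt [-10.3  -0.1  -0. ] F(mouth) [-1.4 -2.7  0.7] M [-0.34  0.64 -0.08]
```

{"api": "jog_arm", "payload": {"commands": [[-1,[0,0.016,0],[0.075,0,0]],[-1,[0,0.016,0],[0.075,0,0]],[-1,[0,0.016,0],[0.075,0,0]],[-1,[0,0,-0.03],[0,0,0]],[-1,[0,0,0],[0,0,0]]]}}

```text
t: 13.25
ee_pos: [612.8, -273.9, 248.3]
orientation: [-2.912, -0.495, -0.782]
ft_force: [-0.2, -0.4, -1.4]
width: 14.0
grasp_force: 30.0
```

```bash
python3 -c "
from h import *
stat()"
```

```text
t 13.25 w 14.0 g 30.0 off(mouth axes) [ 1.4 -1.3 22.2] tilt [-0.2 -0.1 -0.2] F(mouth) [-1.  -0.3 -1. ] M [-0.03  0.43  0.01]
```

{"api": "jog_arm", "payload": {"commands": [[-1,[0,0,-0.1],[0,0,0]],[-1,[0,0,-0.2],[0,0,0]],[-1,[0,0,-0.3],[0,0,0]],[-1,[0,0,-0.3],[0,0,0]],[-1,[0,0,0],[0,0,0]]]}}

```text
t: 13.75
ee_pos: [570.4, -289.2, 330.7]
orientation: [-2.914, -0.497, -0.789]
ft_force: [-0.7, 0.5, -0.5]
width: 14.0
grasp_force: 30.0
```

```bash
python3 -c "
from h import *
stat()
ims=[]
for n,(x,y) in dict(side=(285,130),scene=(285,120)).items():
    d=grab(n);ims.append(cv2.resize(d['image'][y:y+120,x:x+100],None,fx=4,fy=4,interpolation=2))
cv2.imwrite('pics/s3.png',np.hstack(ims))"
```

```text
t 13.75 w 14.0 g 30.0 off(mouth axes) [  3.5  -1.6 116.1] tilt [-0.4 -0.2 -0. ] F(mouth) [-0.7  0.7 -0.2] M [0.03 0.43 0.01]
```

View pics/s3.png

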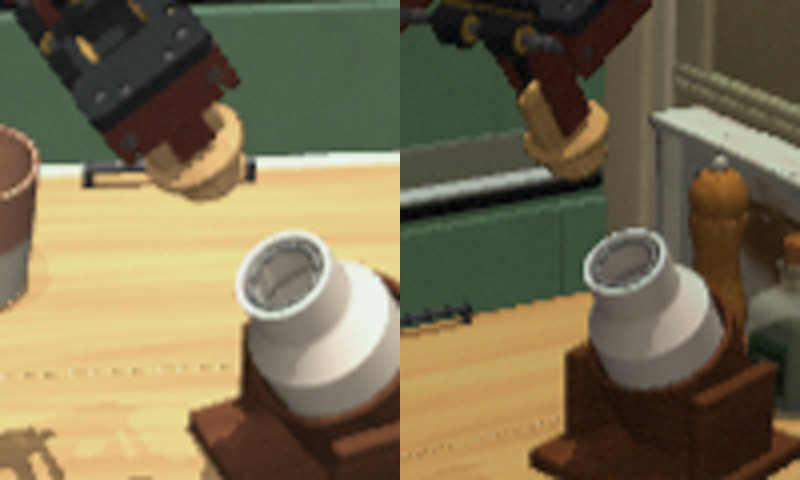

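The stopper is out: it hangs in the gripper at (195,150) of the left crop. The canister is open and fully down, with its mouth at (290,275). Next I'll move over the coaster with the tool vertical.

```bash
cat >> h.py <<'E'
a=np.deg2rad(19.5); RD=np.array([[np.cos(a),np.sin(a),0],[np.sin(a),-np.cos(a),0],[0,0,-1]])
E
python3 -c "
from h import *
delta([468,-410,190],RD)"
```

```text
pos [ 570.1 -287.9  326.8] q [-0.7   0.23  1.75  0.56  0.95  0.25] F [ 0.9  0.  -0.9] t 13.85
shift [-1.869  0.813  0.499] | 2.1 turn [ 0.003 -0.669 -0.003] 0.67
```

{"api": "jog_arm", "payload": {"commands": [[-1,[-0.37,0.16,0.05],[0,0,0]],[-1,[-0.37,0.16,0.1],[0,0,0]],[-1,[-0.37,0.16,0.1],[0,0,0]],[-1,[-0.37,0.16,0.1],[0,0,0]],[-1,[-0.37,0.16,0.1],[0,0,0]],[-1,[0,0,0],[0,-0.167,0]],[-1,[0,0,0],[0,-0.167,0]],[-1,[0,0,0],[0,-0.167,0]],[-1,[0,0,0],[0,-0.167,0]],[-1,[0,0,0],[0,0,0]]]}}

```text
t: 14.85
ee_pos: [469.6, -407.3, 193.2]
orientation: [-3.096, -0.535, 0.003]
ft_force: [-0.6, -0.4, -1.0]
width: 13.6
grasp_force: 30.0
```

Run:
```python
from h import *
delta([468,-410,130],RD)
o=get_obs(); T=o['ee_pos']; Rc=R.from_rotvec(o['orientation']).as_matrix()
ims=[]
for n in ['side','scene']:
    d=grab(n); P=cloud(d); h=cv2.cvtColor(d['image'],cv2.COLOR_BGR2HSV); K=np.array(d['intrinsics'])
    c=K@(d['Rm'].T@(T-d['o'])); u,v=(c[:2]/c[2]).astype(int); print(n,u,v)
    ims.append(cv2.resize(d['image'][v-45:v+55,u-50:u+50],None,fx=4,fy=4,interpolation=2))
    L=(P-T)@Rc
    w=(np.abs(L[...,0])<45)&(np.abs(L[...,1])<45)&(L[...,2]>-25)&(L[...,2]<55)&(h[...,1]>60)&(h[...,1]<190)&(h[...,0]>10)&(h[...,2]>90)
    l=L[w]; print(len(l),np.percentile(l,[1,50,99],axis=0).round(1).tolist())
cv2.imwrite('pics/s4.png',np.hstack(ims))
```

```text
pos [ 469.6 -407.3  193.2] q [-0.73  0.45  1.66 -0.    1.03  0.5 ] F [-0.6 -0.4 -1. ] t 14.85
shift [-0.023  0.02   0.632] | 0.63 turn [-0.     0.003  0.002] 0.0
side 287 254
341 [[-30.0, -14.9, -22.7], [-13.3, 12.2, 3.9], [21.4, 26.9, 29.1]]
scene 311 227
327 [[-30.8, -22.6, -24.4], [-18.9, 7.8, 4.6], [18.0, 25.5, 34.6]]
```

View pics/s4.png

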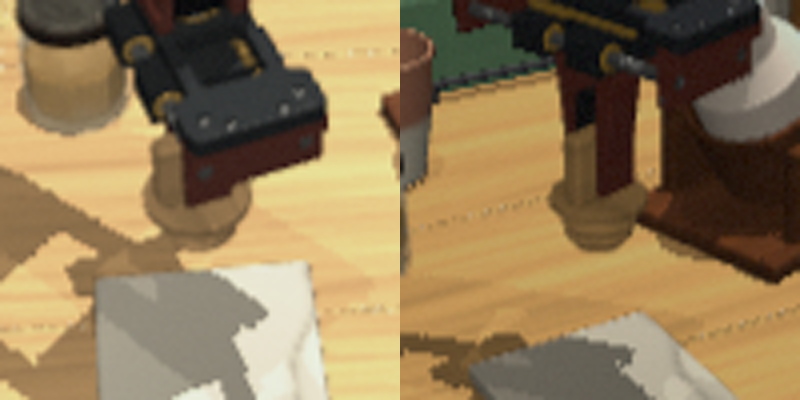

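The view shows the stopper hanging near upright at (198,205) in the left crop, just behind and above the coaster. I'll lower it and check for tilt.

{"api": "jog_arm", "payload": {"commands": [[-1,[-0.02,0.02,0.2],[0,0,0]],[-1,[0,0,0.3],[0,0,0]],[-1,[0,0,0.25],[0,0,0]],[-1,[0,0,0.1],[0,0,0]],[-1,[0,0,0],[0,0,0]]]}}

```text
t: 15.45
ee_pos: [463.9, -410.9, 107.5]
orientation: [-3.094, -0.525, 0.002]
ft_force: [-0.6, 0.9, -1.8]
width: 13.7
grasp_force: 30.0
```

Run:
```python
from h import *
delta([468,-410,95],RD)
o=get_obs(); T=o['ee_pos']; Rc=R.from_rotvec(o['orientation']).as_matrix()
for n in ['side','scene']:
    d=grab(n); P=cloud(d); h=cv2.cvtColor(d['image'],cv2.COLOR_BGR2HSV)
    L=(P-T)@Rc
    w=(np.abs(L[...,0])<45)&(np.abs(L[...,1])<45)&(L[...,2]>-25)&(L[...,2]<36)&(h[...,1]>60)&(h[...,1]<190)&(h[...,0]>10)&(h[...,2]>60)&(P[...,2]>63)
    l=L[w]
    for z0 in range(-24,36,5):
        s=l[(l[:,2]>=z0)&(l[:,2]<z0+5)]
        if len(s)>3: print(n,z0,len(s),'x',s[:,0].min().round(1),s[:,0].max().round(1),'y',s[:,1].min().round(1),s[:,1].max().round(1))
```

```text
pos [ 463.9 -410.9  107.5] q [-0.74  0.56  1.71  0.    0.87  0.49] F [-0.6  0.9 -1.8] t 15.45
shift [0.042 0.005 0.125] | 0.13 turn [-0.005  0.001 -0.005] 0.01
side -24 11 x -25.2 -14.8 y -2.1 6.8
side -19 8 x -25.2 -14.3 y 3.6 7.1
side -14 10 x -25.2 -14.5 y -6.0 7.2
side -9 8 x -25.2 -15.1 y 0.7 5.9
side -4 15 x -25.4 -14.9 y 2.0 17.8
side 1 144 x -30.7 20.0 y -18.7 28.3
side 6 29 x -30.7 19.3 y -17.6 27.6
side 16 8 x -21.2 1.5 y 12.7 20.3
side 21 15 x -20.1 10.7 y 8.5 19.2
side 26 14 x -21.6 10.2 y -0.1 18.0
scene -24 21 x -25.6 -12.6 y -4.0 9.0
scene -19 10 x -24.4 -11.1 y -3.4 7.8
scene -14 18 x -24.3 -12.4 y -3.4 9.4
scene -9 16 x -25.0 -5.9 y -3.9 17.2
scene -4 30 x -27.7 11.8 y -23.0 26.4
scene 1 128 x -29.8 22.2 y -24.9 28.8
scene 6 20 x -30.3 4.2 y -12.3 29.5
scene 11 10 x -22.9 -5.3 y 3.0 22.3
scene 16 24 x -23.1 4.6 y -7.3 22.1
scene 21 31 x -21.8 7.8 y -14.2 19.4
scene 26 11 x -20.1 6.3 y 1.5 18.9
scene 31 5 x -16.4 -7.8 y 1.0 12.1
```

{"api": "jog_arm", "payload": {"commands": [[-1,[0.07,0,0.05],[0,0,0]],[-1,[0,0,0.03],[0,0,0]],[-1,[0,0,0],[0,0,0]]]}}

```text
t: 15.85
ee_pos: [472.6, -409.1, 101.4]
orientation: [-3.097, -0.529, 0.0]
ft_force: [-0.4, 0.0, -0.2]
width: 13.9
grasp_force: 30.0
```

{"api": "jog_arm", "payload": {"commands": [[-1,[0,0,0.02],[0,0,0]],[-1,[0,0,0],[0,0,0]]]}}

```text
t: 16.05
ee_pos: [472.3, -409.2, 99.3]
orientation: [-3.097, -0.528, 0.0]
ft_force: [-0.1, 0.4, -1.1]
width: 13.7
grasp_force: 30.0
```

{"api": "jog_arm", "payload": {"commands": [[-1,[0,0,0.02],[0,0,0]],[-1,[0,0,0],[0,0,0]]]}}

```text
t: 16.25
ee_pos: [472.1, -409.2, 97.1]
orientation: [-3.096, -0.528, 0.001]
ft_force: [-0.3, -0.5, -1.0]
width: 14.1
grasp_force: 30.0
```

{"api": "jog_arm", "payload": {"commands": [[-1,[0,0,0.01],[0,0,0]],[-1,[0,0,0],[0,0,0]]]}}

```text
t: 16.45
ee_pos: [472.2, -409.3, 96.2]
orientation: [-3.097, -0.527, 0.001]
ft_force: [-0.3, 0.6, -0.7]
width: 14.0
grasp_force: 30.0
```

{"api": "jog_arm", "payload": {"commands": [[-1,[0,0,0.01],[0,0,0]],[-1,[0,0,0],[0,0,0]]]}}

```text
t: 16.65
ee_pos: [472.2, -409.3, 95.2]
orientation: [-3.097, -0.528, 0.001]
ft_force: [-0.2, -0.1, -1.8]
width: 13.9
grasp_force: 30.0
```

{"api": "jog_arm", "payload": {"commands": [[-1,[0,0,0.008],[0,0,0]],[-1,[0,0,0],[0,0,0]]]}}

```text
t: 16.85
ee_pos: [472.2, -409.3, 94.4]
orientation: [-3.097, -0.528, 0.001]
ft_force: [-1.4, -0.8, -1.2]
width: 13.7
grasp_force: 30.0
```

{"api": "jog_arm", "payload": {"commands": [[-1,[0,0,0.01],[0,0,0]],[-1,[0,0,0],[0,0,0]]]}}

```text
t: 17.05
ee_pos: [472.2, -409.2, 93.4]
orientation: [-3.097, -0.528, 0.001]
ft_force: [0.3, -0.1, -1.1]
width: 14.1
grasp_force: 30.0
```

{"api": "jog_arm", "payload": {"commands": [[-1,[0,0,0.006],[0,0,0]],[-1,[0,0,0],[0,0,0]]]}}

```text
t: 17.25
ee_pos: [472.2, -409.3, 92.8]
orientation: [-3.097, -0.528, 0.001]
ft_force: [0.1, -0.3, 0.2]
width: 13.5
grasp_force: 30.0
```

{"api": "jog_arm", "payload": {"commands": [[-1,[0,0,0.006],[0,0,0]],[-1,[0,0,0],[0,0,0]]]}}

```text
t: 17.45
ee_pos: [472.3, -409.4, 92.6]
orientation: [-3.097, -0.528, 0.0]
ft_force: [-0.6, 0.3, 3.2]
width: 13.6
grasp_force: 30.0
```

{"api": "jog_arm", "payload": {"commands": [[-1,[0,0,0.006],[0,0,0]],[-1,[0,0,0],[0,0,0]]]}}

```text
t: 17.65
ee_pos: [472.3, -409.3, 92.6]
orientation: [-3.097, -0.528, 0.0]
ft_force: [-3.1, 1.7, 7.2]
width: 13.6
grasp_force: 30.0
```

{"api": "jog_arm", "payload": {"commands": [[-1,[0,0,-0.006],[0,0,0]],[-0.6,[0,0,0],[0,0,0]],[-0.5,[0,0,0],[0,0,0]],[-0.3,[0,0,0],[0,0,0]],[0,[0,0,0],[0,0,0]],[0.5,[0,0,0],[0,0,0]],[1,[0,0,0],[0,0,0]],[1,[0,0,0],[0,0,0]],[1,[0,0,0],[0,0,0]],[1,[0,0,0],[0,0,0]]]}}

```text
t: 18.65
ee_pos: [472.3, -409.3, 92.3]
orientation: [-3.097, -0.528, 0.0]
ft_force: [-0.4, -0.1, 0.5]
width: 74.9
grasp_force: 0.0
```

{"api": "jog_arm", "payload": {"commands": [[1,[0,0,-0.05],[0,0,0]],[1,[0,0,-0.15],[0,0,0]],[1,[0,0,-0.3],[0,0,0]],[1,[0,0,-0.4],[0,0,0]],[1,[0,0,-0.4],[0,0,0]],[1,[0,0,-0.3],[0,0,0]],[1,[0,0,0],[0,0,0]]]}}

```text
t: 19.35
ee_pos: [474.5, -411.3, 259.0]
orientation: [3.089, 0.526, 0.01]
ft_force: [0.2, -0.1, -0.3]
width: 87.5
grasp_force: 0.0
```

Run:
```python
from h import *
o=get_obs(); print(o['t'],o['ee_pos'],o['width'],o['ft_force'])
d=grab('side'); P=cloud(d)
cv2.imwrite('pics/s5.png',cv2.resize(d['image'][140:360,220:440],None,fx=2.6,fy=2.6,interpolation=2))
for n in ['side','scene']:
    P=cloud(grab(n)); m=(np.abs(P[...,0]-468)<62)&(np.abs(P[...,1]+410)<62)&(P[...,2]>66)&(P[...,2]<140)
    q=P[m]; print(n,len(q),'top z',q[:,2].max()); f=q[(q[:,2]>78)&(q[:,2]<92)]; print('flange',cv2.minEnclosingCircle(f[:,:2].astype(np.float32))); t=q[q[:,2]>100]; print('tab',t[:,:2].min(0),t[:,:2].max(0))
```

```text
19.35 [ 474.50741684 -411.25336748  258.98099582] 87.49962443992251 [ 0.18209177 -0.10642474 -0.28105945]
side 576 top z 134.70027132344376
flange ((468.8503723144531, -411.744873046875), 28.263341903686523)
tab [ 447.58586599 -424.0050602 ] [ 490.52549751 -398.24191324]
scene 513 top z 131.3282537877373
flange ((468.70050048828125, -412.1517639160156), 28.521772384643555)
tab [ 447.35965587 -424.64174918] [ 490.75206806 -399.05489672]
```

View pics/s5.png

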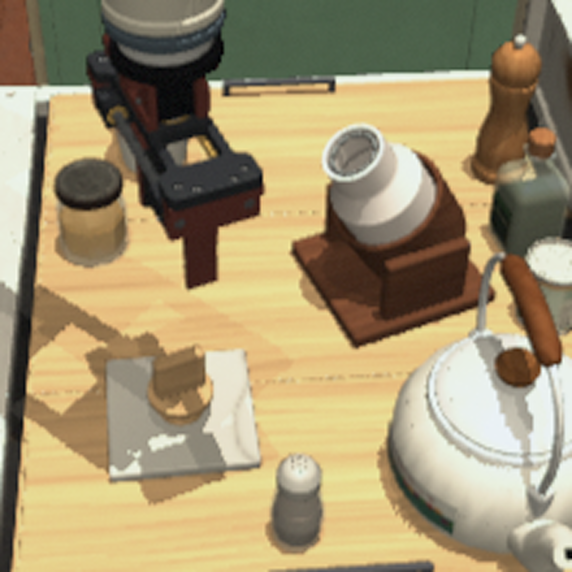

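The stopper stands upright at (180,385), near the coaster's middle and within 3 mm by measurement. The canister is down, the bystanders are untouched and the arm is clear.

```bash
python3 -c "
from h import *
print(close_job())"
```

```text
the job is handed in; nothing more can be done
None
```

The stopper was rocked free and now stands upright, released, about 3 mm from the coaster's middle; in the last view the canister was down and the mug, honey jar and shaker undisturbed, and I handed the job in at about 19 s (no verdict came back).

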